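# Rebuild the washed tube carousel on the mixer spindle

### The job

The tube carousel of the mixer has been washed and lies apart on the bench. Put it back together on the mixer's spindle: first the cup plate with the tall hub, then the guide plate with the open rings, then the plain metal collar, hubs upward, feeling for the drive key by turning each plate gently until it goes down over it. Lower every part fully home without forcing it or letting it drop down the spindle, and leave the other things on the bench where they are.

Things in the scene. Friction and masses are not known exactly. Their poses are not given: they have to be found in the camera images.
- mixer: the carousel mixer, fixed to the bench: pale blue case 230 x 230 x 75 mm with a cream top, a display on its front (-x) side, and on top a black turntable 156 mm across and 10 mm thick. Origin: centre of its underside on the bench, x axis from its front to its back, z up.
- seat (a point): centre of the turntable's top face, on the spindle axis, 85 mm above the bench: the cup plate sits on it. Axes as the mixer's.
- spindle_tip (a point): top of the upright steel spindle, on its axis, 107 mm above the seat (192 mm above the bench). The spindle is 20 mm in diameter, its last 5 mm tapering to 12 mm. Below its plain round last 16 mm it carries a drive key (see key_top). Axes as the mixer's.
- key_top (a point): on the spindle axis, level with the flat top of the drive key, 91 mm above the seat: a bar 29 mm across and 6 mm thick through the spindle, down to the seat, so 4.5 mm stands out on either side. It turns with the turntable (which yields above 0.35 N m) and lies anywhere within 0.75 rad of the mixer's x axis. Its angle is not given (axes here are the mixer's): feel for it.
- cup_plate: lower carousel plate, grey plastic, about 0.26 kg: six closed cups 31 mm across, 16 mm high in a circle (125 mm over all) round a tall octagonal hub 42 mm across flats, 64 mm high, bored through. Origin: centre of its underside on the hub axis, z up along the hub; it lies hub up. Flats face its x axis and every 45 degrees from it. Home: underside on the seat.
- cup_bore (a point): centre of the top of the cup plate's hub bore, 64 mm above its underside. The bore is 23 mm across, with two keyways 9.5 mm wide along the plate's +x and -x, 32 mm across both, open at both ends: the plate goes on either way round, if within about 7 degrees of the key. Out of line, the hub rests on the key's top. Axes as the plate's.
- guide_plate: upper carousel plate, grey plastic, about 0.17 kg: six open rings 31 mm across in a circle (125 mm over all), up to 7 mm high, round an octagonal hub 42 mm across flats, 27 mm high. Origin: centre of its underside, z up along the hub; it lies hub up. Flats, bore and keyways as on the cup plate. Home: underside on the cup plate's hub, 64 mm above the seat, hub top level with the key's top.
- collar: plain round aluminium collar that holds the plates down, 60 mm outside diameter, 36 mm high, 23 mm bore right through, no keyways, about 0.24 kg, standing on end. Origin: centre of its underside, z up. Home: on the guide plate's hub, underside 91 mm above the seat, round the plain top of the spindle.
- tray_stack: bystander: stack of white trays 100 x 120 x 53 mm; origin at the centre of its underside.
- acid_jar: bystander: amber glass jar 72 mm across, 95 mm high; origin at the centre of its underside.
- beaker: bystander: glass beaker 70 mm across, 85 mm high; origin at the centre of its underside.
- brush: bystander: cleaning brush lying on the bench; origin under its middle.
Not all that is in view belongs to the job. Of the things like the collar, leave any that is green, orange or pink; of the rest the smaller one is meant.

How it is judged:
By the outcome, as a careful person would: the job done as asked, in the order asked, and still so for the second after the job is handed in, with the robot touching nothing.
It also fails if it takes over 72 s, if anything falls off the work surface, if the arm or the gripper's body presses on something with over 40 N, if the wrist force passes 120 N, or if a joint passes its speed limit or range.

### The arm

A 6-joint arm with a two-finger parallel gripper is mounted at the origin on the work surface. World frame = base frame: x ahead of the robot, y to its left, z up, the work surface at z = 0. Lengths are in m, angles in rad, forces in N, time in s.
With the tool pointing down it reaches from about 0.375 to 0.975 m from the base axis. Payload 3.8 kg.
Tool frame: the origin (TCP) lies between the finger pads; the fingertips stand 19 mm ahead of it and the grasp point (between the pads) is the TCP (finger_overhang is the distance from the TCP to the fingertips, in m); z points along the fingers, y is the line along which they close (so a half turn about z gives the same grasp; the last joint's range is limited). The gripper opens to 85 mm and grips with 20 to 120 N. Pads are 22 mm wide; open, the fingers measure 114 mm over their backs; the gripper's body (76 mm by 85 mm) begins 54 mm behind the grasp point. The pads swing forward as they close: fully open they stand 13 mm farther back than shut.
Start: joints at [-1.221, 0.264, 1.604, -0, 1.274, -0.037], TCP at [0.255, -0.625, 0.25] pointing down, gripper open.
Joint ranges: [-2.63, 2.63], [-0.94, 2.18], [0.31, 2.57], [-1.31, 4.45], [0, 2.66], [-2.55, 2.55]. Speed limits (rad/s): [2.57, 2.57, 3.14, 3.14, 3.14, 3.14].

### API

Orientations are given as a unit quaternion [x, y, z, w].
In Python, from bench import * gives the robot as it stands.
- The arm moves only by the tool jog_arm, never from a script. Its argument "plan" is a list of rows, each a list of 7 numbers: the shift along the tool's x, y, z each as a share of 0.25 m, from -1 to 1, then the turn, a rotation vector about the tool's x, y, z each as a share of 30 degrees, from -1 to 1, then the opening, from 0 (shut) to 1 (fully open). A call has 1 to 12 rows; each row is the pose to reach, as a shift and turn from the pose commanded when the call began, along the tool's axes at that moment; what a row does not reach only later rows make up. A row lasts 1/12 s, in which the tool goes at most 41.7 mm and 7.16 degrees, less where a joint would pass 70% of its speed; a pose out of reach is approached as far as the arm can. A call with a number of a shift or a turn outside -1 to 1 is refused whole. A call with a gripper value outside its range is refused whole. The fingers move at their own pace and stop on an object; "force" is the grip in N (left out, the last holds). Time passes only in rows, so rows that repeat a pose let the fingers close. It gives the time, the measured TCP pose, the force, the opening and the grip force at its end, in the units of the state.
- state(): the state, without advancing time (a new reading comes with each control period).
- read_camera(name): name is "side" or "top"; returns a dict with "color" (400x640x3 uint8, red, green, blue), "intrinsics" (3x3 intrinsics, pixels), "k1" (the pictures are not rectified: a ray, as slopes to the right and down, at radius r is drawn at 1 + k1 r^2 times it, then the intrinsics apply), "R" (3x3) and "t" (3): a world point X has camera coordinates R X + t. Camera axes: x right, y down, z forward; pixel columns grow to the right and rows downward; lengths in m; the calibration is good to about 2 mm. A picture is of the moment at which its call begins. There is no depth.
- sign_off(): hands the job in; it is judged then, once.
Trained networks look in a picture, given as the dict that the camera call returned (one of the last four; its "shot" number tells which), for a name from the list of things; names that differ only in an ending like _2 or _b are one class to them, and where a whole thing is asked for, a point or a joint stands for the part that bears it (a point fixed in the world has none). Each returns a list of dicts, best first, with "score" (0 to 1); they miss things now and then, are a little off and sometimes report something else, mostly with a low value. They report only what shows in the picture. A call takes as long as a camera call. They do not tell look-alikes from the thing itself.
- look_for(query, picture): "centre" ([x, y, z] in m, in world coordinates, good to about 4 mm: the middle of the surface that is visible of it).
- regions_of(query, picture): "mask" (400x640 bool, what is visible of it).
- place_of(query, picture): "centre" ([x, y, z] in m, in world coordinates, good to about 4 mm: a listed point, or the origin of a listed thing).
The state is a dict: "clock": time; "joint_positions": joint angles; "dq": joint speeds; "tau": joint torques, N m; "eef_pos": TCP position; "eef_rot": TCP orientation; "force": force on the tool from outside, world axes, zero at the start; "ft_torque": the same for the moment, N m; "width": opening from 0.0 (shut) to 1.0 (fully open); "finger_force": force on a finger pad.
Only numpy, scipy, OpenCV 4.12 (cv2) and the standard library are available. Lean on these libraries where they do the work, as an engineer would, in place of code of your own. Each camera call takes 0.05 s, during which the arm holds its last target. There are 200 camera calls.

## Working session

There is one attempt and no reset: what is moved stays moved. The work goes in short steps, Python scripts to look and compute and a tool call to move; the robot and the scene stay as the last step left them, time stands still between calls to the robot, and variables do not carry over. Pictures are saved under pics/ and viewed, at most 10 in all, crops included, and the job is handed in when it is done.

Besides the shell and the picture viewer there is one more tool, called after "Request:" as name(argument=value, ...) on one line, values as JSON. jog_arm: Moves the arm, as the interface text tells. Its arguments: {"type":"object","properties":{"plan":{"type":"array"},"force":{"type":"number"}},"required":["plan"]}

```bash
mkdir -p pics; ls; cat > h.py <<'E'
from bench import *
import numpy as np, cv2
from scipy.spatial.transform import Rotation as R
def proj(p,X):
    c=p["R"]@np.asarray(X,float)+p["t"]; s=c[:2]/c[2]; s=s*(1+p["k1"]*(s@s)); K=np.array(p["intrinsics"]); return (K@[*s,1])[:2]
def ray(p,uv):
    K=np.array(p["intrinsics"]); d=np.array([(uv[0]-K[0,2])/K[0,0],(uv[1]-K[1,2])/K[1,1]]); s=d.copy()
    for _ in range(20): s=d/(1+p["k1"]*(s@s))
    Rm=np.array(p["R"]); return -Rm.T@p["t"], Rm.T@np.array([*s,1])
def onz(p,uv,z):
    o,d=ray(p,uv); return o+d*(z-o[2])/d[2]
E
python3 - <<'E'
from h import *
for n in ("top","side"):
    p=read_camera(n); cv2.imwrite(f"pics/{n}0.png",p["color"][:,:,::-1])
    print(n,"campos",np.round(-np.array(p["R"]).T@p["t"],3),p["k1"],np.array(p["intrinsics"])[0])
    for q in ("mixer","seat","spindle_tip","cup_plate","cup_bore","guide_plate","collar","tray_stack","acid_jar","beaker","brush"):
        for r in place_of(q,p)[:4]: print(q,np.round(r["centre"],3),round(r["score"],2),np.round(proj(p,r["centre"])))
print(state())
E
```

```text
pics
top campos [ 0.39 -0.09  1.34] 0.0023567179782139095 [446.67720339   0.         327.48176612]
mixer [ 0.53   0.247 -0.   ] 0.75 [218. 212.]
seat [0.524 0.246 0.086] 0.83 [211. 211.]
spindle_tip [0.524 0.25  0.193] 0.58 [199. 206.]
cup_plate [ 0.659 -0.189 -0.002] 0.79 [363. 170.]
cup_bore [ 0.657 -0.193  0.063] 0.89 [366. 167.]
guide_plate [ 0.467 -0.077 -0.   ] 0.83 [326. 233.]
collar [ 0.407 -0.404  0.001] 0.89 [435. 254.]
collar [ 0.324 -0.25  -0.004] 0.89 [384. 282.]
collar [ 0.542 -0.303 -0.001] 0.79 [401. 209.]
collar [ 0.297 -0.395 -0.004] 0.59 [433. 291.]
tray_stack [ 0.766  0.01  -0.004] 0.71 [298. 136.]
beaker [ 0.711 -0.315 -0.003] 0.9 [404. 154.]
brush [ 0.76   0.198 -0.003] 0.75 [237. 138.]
side campos [0.453 0.605 0.949] -0.041569322473591325 [400.40962521   0.         318.7164647 ]
mixer [ 0.528  0.249 -0.001] 0.58 [306. 329.]
seat [0.53  0.25  0.086] 0.73 [304. 315.]
seat [ 0.435 -0.298  0.   ] 0.66 [356. 168.]
spindle_tip [0.526 0.247 0.192] 0.92 [304. 293.]
cup_plate [ 0.661 -0.192 -0.002] 0.91 [281. 187.]
cup_plate [ 0.47  -0.08  -0.002] 0.74 [340. 221.]
cup_p
[... 556 characters left out ...]
[217. 302.]
{'clock': 1.2, 'joint_positions': array([-1.22084116e+00,  2.63887836e-01,  1.60399459e+00,  3.00896288e-05,
        1.27372253e+00, -3.68827229e-02]), 'dq': array([ 0.00133644,  0.00095808, -0.00099535,  0.00028411, -0.00192284,
        0.00037817]), 'tau': array([ 4.59179373e-04, -5.15076363e+01, -3.67722631e+01, -1.74273232e-04,
        9.51682923e-04, -1.28050104e-05]), 'eef_pos': array([ 0.25466638, -0.62510587,  0.25029085]), 'eef_rot': array([ 9.81353645e-01,  1.92210881e-01,  1.32509721e-05, -8.31844339e-06]), 'force': array([-0.37045216, -0.16760194,  0.25663837]), 'ft_torque': array([0.04345667, 0.00626903, 0.0298869 ]), 'finger_force': 0.0, 'width': 1.0042572553553055}
```

```bash
python3 - <<'E'
import cv2
a=cv2.imread("pics/top0.png")[110:320,140:460]; cv2.imwrite("pics/topc.png",cv2.resize(a,(800,525),interpolation=cv2.INTER_CUBIC))
a=cv2.imread("pics/side0.png")[100:380,180:430]; cv2.imwrite("pics/sidec.png",cv2.resize(a,(535,600),interpolation=cv2.INTER_CUBIC))
E
```

```text
(no output)
```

View pics/topc.png

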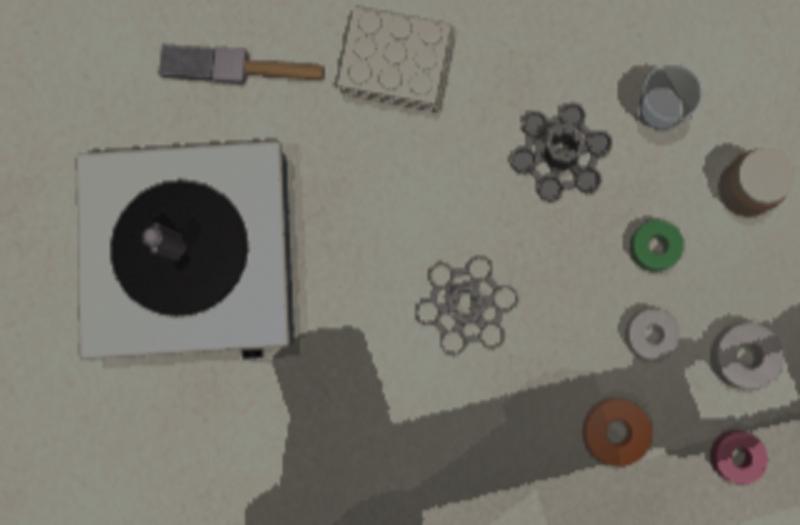

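View pics/sidec.png

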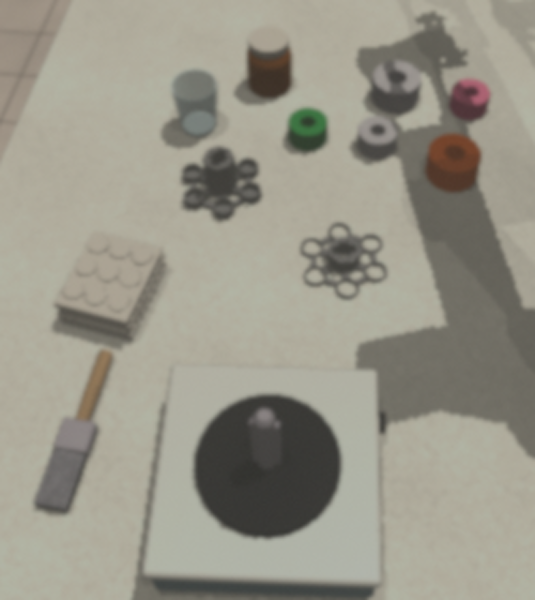

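```bash
cat > fit.py <<'E'
from h import *
from scipy.optimize import minimize
def patch(p,c,z,half=0.032,n=260):
    g=np.linspace(half,-half,n); im=p["avg"]; mx=np.zeros((n,n),np.float32); my=mx.copy()
    for i,a in enumerate(g):
        for j,b in enumerate(g): mx[i,j],my[i,j]=proj(p,[c[0]+a,c[1]+b,z])
    t=cv2.remap(im,mx,my,cv2.INTER_CUBIC); t=t-t.min(); return (255*t/np.percentile(t,99.5)).clip(0,255).astype(np.uint8)
def sil(p,x,y,yaw,h,hh,k=4,c0=None,w=60):
    m=np.zeros((w*k,w*k),np.uint8); th=np.linspace(0,2*np.pi,24,endpoint=False)
    def cyl(cx,cy,r,z0,z1):
        pts=np.array([(proj(p,[cx+r*np.cos(t),cy+r*np.sin(t),z])-c0+w/2)*k for z in (z0,z1) for t in th],np.float32)
        cv2.fillConvexPoly(m,cv2.convexHull(pts).astype(np.int32),255)
    for i in range(6): cyl(x+.047*np.cos(yaw+i*np.pi/3),y+.047*np.sin(yaw+i*np.pi/3),.0155,0,h)
    cyl(x,y,.0218,0,hh)
    return cv2.resize(m,(w,w),interpolation=cv2.INTER_AREA)/255.
E
cat > m1.py <<'E'
from fit import *
P={}
for n in ("top","side"):
    f=[read_camera(n) for _ in range(3)]; p=f[-1]; p["avg"]=np.mean([q["color"].astype(np.float32).mean(2) for q in f],0); P[n]=p
    p["M"]={q:[r["mask"] for r in regions_of(q,p)[:1]] for q in ("cup_plate","guide_plate")}
import pickle; pickle.dump(P,open("P.pkl","wb"))
tiles=[]
for q,c,h,hh in (("cup_plate",(.660,-.190),.016,.064),("guide_plate",(.467,-.077),.007,.027)):
    def cost(v,names=("top","side")):
        s=0
        for n in names:
            p=P[n]
            if not p["M"][q]: continue
            c0=np.round(proj(p,[*c,0.02])); u,w=c0.astype(int); W=30
            M=p["M"][q][0][w-W:w+W,u-W:u+W].astype(float)
            # fill holes of rings
            cn,_=cv2.findContours((M>0).astype(np.uint8),cv2.RETR_CCOMP,cv2.CHAIN_APPROX_NONE); 
            S=sil(p,v[0],v[1],v[2],h,hh,c0=c0); 
            M=M.copy(); s+=np.abs(S-M).sum()/S.sum()
        return s
    for names in (("top","side"),("top",),("side",)):
        best=min(((cost((*c,a),names),a) for a in np.radians(range(0,60,5))))
        r=minimize(cost,[*c,best[1]],args=(names,),method="Nelder-Mead",options=dict(initial_simplex=[[*c,best[1]],[c[0]+.004,c[1],best[1]],[c[0],c[1]+.004,best[1]],[*c,best[1]+.1]],xatol=2e-4,fatol=1e-4))
        print(q,names,np.round(r.x[:2],4),round(np.degrees(r.x[2])%60,1),round(r.fun,3))
cs=[((.660,-.190),.064),((.467,-.077),.027),((.527,.248),.176)]
im=np.vstack([np.hstack([patch(P[n],c,z) for c,z in cs]) for n in P])
cv2.imwrite("pics/hubs.png",im)
for n in P:
  for q in ("spindle_tip","collar"): 
    for r in place_of(q,P[n])[:5]: print(n,q,np.round(r["centre"],3),round(r["score"],2))
E
python3 m1.py
```

```text
cup_plate ('top', 'side') [ 0.6558 -0.1935] 43.6 0.558
cup_plate ('top',) [ 0.657  -0.1956] 43.8 0.321
cup_plate ('side',) [ 0.6538 -0.1901] 42.2 0.146
guide_plate ('top', 'side') [ 0.4705 -0.0751] 8.7 1.516
guide_plate ('top',) [ 0.4727 -0.0753] 9.6 0.924
guide_plate ('side',) [ 0.4682 -0.0745] 8.7 0.581
top spindle_tip [0.524 0.249 0.19 ] 0.81
top spindle_tip [0.527 0.248 0.086] 0.59
top spindle_tip [ 0.761  0.202 -0.002] 0.4
top spindle_tip [ 0.438 -0.294  0.001] 0.2
top collar [ 0.41  -0.404 -0.002] 0.89
top collar [ 0.436 -0.294 -0.   ] 0.8
top collar [ 0.293 -0.395  0.001] 0.74
top collar [ 0.544 -0.302 -0.003] 0.72
top collar [ 0.326 -0.253  0.   ] 0.66
side spindle_tip [0.528 0.251 0.192] 0.71
side collar [ 0.433 -0.295  0.002] 0.87
side collar [ 0.32  -0.251  0.   ] 0.87
side collar [ 0.54  -0.299 -0.001] 0.83
side collar [ 0.41  -0.407  0.005] 0.76
side collar [ 0.297 -0.392  0.002] 0.72
```

View pics/hubs.png

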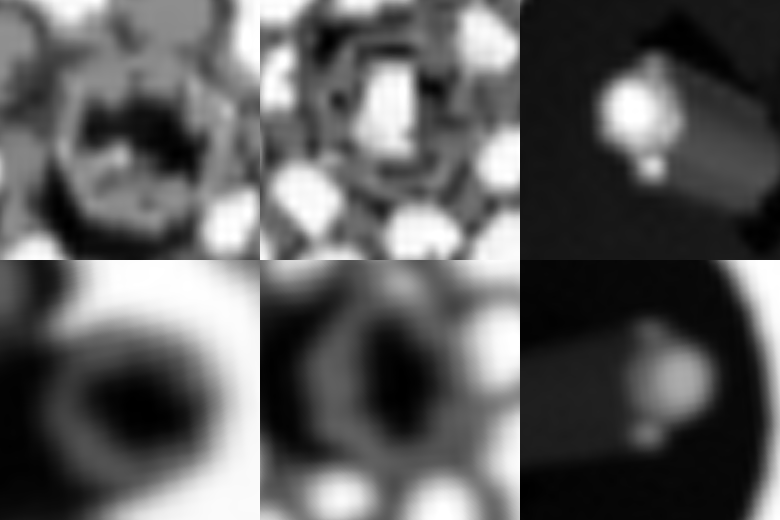

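```bash
cat > m2.py <<'E'
from fit import *
import pickle
P=pickle.load(open("P.pkl","rb"))
def tmpl(kind,n,half,dx,dy,yaw):
    g=np.linspace(half,-half,n); X,Y=np.meshgrid(g,g,indexing="ij"); X=X-dx;Y=Y-dy
    U=np.cos(yaw)*X+np.sin(yaw)*Y; V=-np.sin(yaw)*X+np.cos(yaw)*Y; r=np.hypot(U,V)
    if kind=="bore": return ((r<.0115)|((abs(U)<.016)&(abs(V)<.00475))).astype(float), r<.0195
    if kind=="oct":
        d=np.max([abs(U*np.cos(a)+V*np.sin(a)) for a in np.pi/4*np.arange(4)],0); return (d<.021).astype(float),(r>.017)&(r<.027)
    if kind=="ring":
        m=np.zeros_like(r); M=r<-1
        for i in range(6):
            q=np.hypot(U-.047*np.cos(i*np.pi/3),V-.047*np.sin(i*np.pi/3)); m[(q<.0155)&(q>.013)]=1; M|=(q<.0185)
        return m,M
    if kind=="disc":
        m=np.zeros_like(r); M=r<-1
        for i in range(6):
            q=np.hypot(U-.047*np.cos(i*np.pi/3),V-.047*np.sin(i*np.pi/3)); m[q<.0155]=1; M|=(q<.019)
        return m,M
def run(name,cam,c,z,kind,half,per,step,sign):
    n=140; t=patch(P[cam],c,z,half,n).astype(float); res=[]
    def sc(dx,dy,a):
        m,M=tmpl(kind,n,half,dx,dy,a); m=cv2.GaussianBlur(m,(0,0),.0012/(2*half/n)); v=np.corrcoef(m[M],t[M])[0,1]; return abs(v) if sign==0 else v*sign
    for a in np.arange(0,per,step):
        for dx in np.arange(-.006,.0061,.003):
            for dy in np.arange(-.006,.0061,.003): res.append((sc(dx,dy,np.radians(a)),dx,dy,a))
    res.sort(reverse=True); seen=[]
    for s in res:
        if all(min(abs(s[3]-q[3]),per-abs(s[3]-q[3]))>12 for q in seen): seen.append(s)
        if len(seen)==2: break
    for s in seen:
        o=minimize(lambda v:-sc(v[0],v[1],v[2]),[s[1],s[2],np.radians(s[3])],method="Nelder-Mead",options=dict(initial_simplex=[[s[1],s[2],np.radians(s[3])],[s[1]+.002,s[2],np.radians(s[3])],[s[1],s[2]+.002,np.radians(s[3])],[s[1],s[2],np.radians(s[3]+5)]],xatol=1e-4,fatol=1e-4))
        print(name,cam,kind,"xy",np.round(np.array(c)+o.x[:2],4),"yaw",round(np.degrees(o.x[2])%per,1),"corr",round(-o.fun,3))
A=((.658,-.192)); B=(.469,-.076)
for cam in ("top","side"):
    run("cup",cam,A,.064,"bore",.03,180,10,-1)
    run("cup",cam,A,.016,"disc",.075,60,5,-1)
    run("guide",cam,B,.027,"bore",.03,180,10,1 if cam=="top" else -1)
    run("guide",cam,B,.007,"ring",.075,60,5,-1)
C=(.435,-.296)
im=np.hstack([patch(P[n],C,.036,.055,380) for n in P]); cv2.imwrite("pics/col.png",im)
for n in P:
    t=patch(P[n],C,.036,.055,220).astype(float); g=np.linspace(.055,-.055,220); X,Y=np.meshgrid(g,g,indexing="ij")
    def sc(v):
        r=np.hypot(X-v[0],Y-v[1]); m=((r<.03)&(r>.0115)).astype(float); M=r<.034; return -np.corrcoef(cv2.GaussianBlur(m,(0,0),2)[M],t[M])[0,1]
    s=min((sc((a,b)),a,b) for a in np.arange(-.008,.0081,.002) for b in np.arange(-.008,.0081,.002))
    o=minimize(sc,s[1:],method="Nelder-Mead",options=dict(initial_simplex=[s[1:],(s[1]+.002,s[2]),(s[1],s[2]+.002)])); print("collar",n,np.round(np.array(C)+o.x,4),-o.fun)
E
python3 m2.py
```

```text
cup top bore xy [ 0.6581 -0.194 ] yaw 71.2 corr 0.821
cup top bore xy [ 0.658 -0.194] yaw 72.2 corr 0.822
cup top disc xy [ 0.656  -0.1915] yaw 42.8 corr 0.539
cup top disc xy [ 0.6555 -0.1913] yaw 43.2 corr 0.543
guide top bore xy [ 0.47   -0.0746] yaw 157.6 corr 0.714
guide top bore xy [ 0.4701 -0.0745] yaw 157.8 corr 0.713
guide top ring xy [ 0.4711 -0.0783] yaw 40.6 corr 0.741
guide top ring xy [ 0.4603 -0.0677] yaw 58.1 corr 0.142
cup side bore xy [ 0.6555 -0.1914] yaw 73.1 corr 0.887
cup side bore xy [ 0.6555 -0.1911] yaw 74.3 corr 0.886
cup side disc xy [ 0.6552 -0.1896] yaw 43.2 corr 0.418
cup side disc xy [ 0.6552 -0.1908] yaw 43.1 corr 0.422
guide side bore xy [ 0.4688 -0.0787] yaw 13.1 corr 0.918
guide side bore xy [ 0.4687 -0.0787] yaw 13.9 corr 0.918
guide side ring xy [ 0.4696 -0.0748] yaw 40.5 corr 0.609
guide side ring xy [ 0.4642 -0.0864] yaw 23.3 corr 0.154
collar top [ 0.4366 -0.2983] 0.688609572619371
collar side [ 0.4347 -0.2964] 0.5895476732616042
```

View pics/col.png

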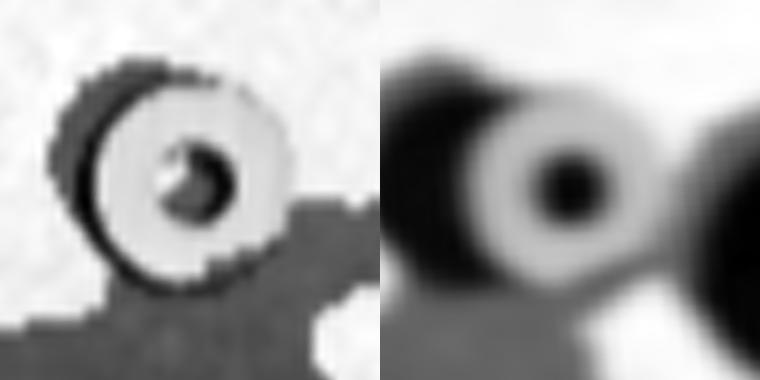

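Request:
jog_arm(plan=[[1,-0.5,0,0,0,0,0.8],[1,-0.5,0,0,0,0,0.8],[1,-0.5,0,0,0,0,0.8],[1,-0.5,0,0,0,0,0.8],[1,-0.5,0,0,0,0,0.8],[1,-0.5,0,0,0,0,0.8],[1,-0.5,0,0,0,0,0.8],[1,-0.5,0,0,0,0,0.8]], force=40)

```text
clock: 2.57
eef_pos: [0.4425, -0.4107, 0.2505]
eef_rot: [0.981, 0.195, 0.001, -0.001]
force: [-0.4, -0.5, 1.0]
width: 0.799
finger_force: 0.0
```

Request:
jog_arm(plan=[[1,-0.5,0,0,0,0,0.8],[1,-0.5,0,0,0,0,0.8],[1,-0.5,0,0,0,0,0.8],[1,-0.5,0,0,0,0,0.8],[1,-0.5,0,0,0,0,0.8],[1,-0.5,0,0,0,0,0.8],[1,-0.5,0,0,0,0,0.8],[1,-0.5,0,0,0,0,0.8],[1,-0.5,0,0,0,0,0.8]])

```text
clock: 3.32
eef_pos: [0.6241, -0.2041, 0.25]
eef_rot: [0.981, 0.194, -0.0, 0.0]
force: [0.3, 0.6, 0.5]
width: 0.799
finger_force: 0.0
```

```bash
cat > go.py <<'E'
from h import *
import sys
s=state(); p=s["eef_pos"]; Rm=R.from_quat(s["eef_rot"])
yaw=np.degrees(np.arctan2(Rm.as_matrix()[1,0],Rm.as_matrix()[0,0]))
print("t",round(s["clock"],2),"p",np.round(p,4),"yaw",round(yaw,2),"tilt",np.round(Rm.as_matrix()[:,2],4),"j6",round(np.degrees(s["joint_positions"][5])),"F",np.round(s["force"],1),"T",np.round(s["ft_torque"],2),"w",round(s["width"],3),"ff",round(s["finger_force"],1))
a=[float(v) for v in sys.argv[1:]]
if a:
    G=R.from_euler("z",a[3],degrees=True)*R.from_euler("x",180,degrees=True)
    print("shift share",np.round(Rm.inv().apply(np.array(a[:3])-p)/.25,3),"turn share",np.round(np.degrees((Rm.inv()*G).as_rotvec())/30,3))
E
python3 go.py .657 -.1925 .1 28.1
```

```text
t 3.32 p [ 0.6241 -0.2041  0.25  ] yaw 22.33 tilt [-5.e-04 -4.e-04 -1.e+00] j6 47 F [0.3 0.6 0.5] T [-0.02  0.    0.02] w 0.799 ff 0.0
shift share [0.14  0.007 0.6  ] turn share [ 0.     0.001 -0.192]
```

Request:
jog_arm(plan=[[0.14,0.007,0.2,0,0,-0.19,0.8],[0.14,0.007,0.4,0,0,-0.19,0.8],[0.14,0.007,0.55,0,0,-0.19,0.8],[0.14,0.007,0.6,0,0,-0.19,0.8],[0.14,0.007,0.65,0,0,-0.19,0.8],[0.14,0.007,0.7,0,0,-0.19,0.8],[0.14,0.007,0.74,0,0,-0.19,0.8],[0.14,0.007,0.768,0,0,-0.19,0.8],[0.14,0.007,0.768,0,0,-0.19,0.8]])

```text
clock: 4.07
eef_pos: [0.6565, -0.1941, 0.0585]
eef_rot: [0.971, 0.24, 0.0, 0.0]
force: [-1.3, -0.2, -0.4]
width: 0.796
finger_force: 0.0
```

Request:
jog_arm(plan=[[0,0,0,0,0,0,0.4],[0,0,0,0,0,0,0.3],[0,0,0,0,0,0,0.3],[0,0,0,0,0,0,0.3],[0,0,0,0,0,0,0.3],[0,0,0,0,0,0,0.3]], force=40)

```text
clock: 4.57
eef_pos: [0.658, -0.1938, 0.0605]
eef_rot: [0.971, 0.241, 0.001, 0.001]
force: [-0.3, 0.6, 6.2]
width: 0.481
finger_force: 43.4
```

```bash
python3 go.py .657 -.1925 .058 28.1
```

```text
t 4.57 p [ 0.658  -0.1938  0.0605] yaw 27.87 tilt [ 0.0033 -0.0011 -1.    ] j6 44 F [-0.3  0.6  6.2] T [0.16 0.17 0.03] w 0.481 ff 43.4
shift share [-0.001 -0.006  0.01 ] turn share [ 0.005 -0.005 -0.008]
```

Request:
jog_arm(plan=[[0,0,-0.04,0,0,0,0.3],[0,0,-0.12,0,0,0,0.3],[0,0,-0.25,0,0,-0.2,0.3],[0,0,-0.4,0,0,-0.4,0.3],[0,0,-0.55,0,0,-0.6,0.3],[0,0,-0.7,0,0,-0.8,0.3],[0,0,-0.82,0,0,-0.95,0.3],[0,0,-0.86,0,0,-1,0.3],[0,0,-0.86,0,0,-1,0.3]])

```text
clock: 5.32
eef_pos: [0.6584, -0.194, 0.2791]
eef_rot: [0.875, 0.484, 0.003, 0.003]
force: [-0.1, -0.2, -2.5]
width: 0.484
finger_force: 42.5
```

Request:
jog_arm(plan=[[0.06,-0.07,0,0,0,-0.1,0.3],[0.14,-0.16,0,0,0,-0.3,0.3],[0.24,-0.27,0,0,0,-0.5,0.3],[0.34,-0.38,0,0,0,-0.7,0.3],[0.44,-0.49,0,0,0,-0.9,0.3],[0.54,-0.6,0,0,0,-1,0.3],[0.614,-0.685,0,0,0,-1,0.3],[0.614,-0.685,0,0,0,-1,0.3]])

```text
clock: 5.98
eef_pos: [0.5898, 0.0327, 0.2707]
eef_rot: [0.719, 0.695, -0.001, -0.003]
force: [-0.3, 0.1, -2.7]
width: 0.485
finger_force: 42.4
```

Request:
jog_arm(plan=[[0.12,-0.04,0,0,0,-0.1,0.3],[0.26,-0.085,0,0,0,-0.3,0.3],[0.4,-0.13,0,0,0,-0.5,0.3],[0.54,-0.177,0,0,0,-0.7,0.3],[0.67,-0.22,0,0,0,-0.9,0.3],[0.77,-0.25,0,0,0,-1,0.3],[0.84,-0.275,0,0,0,-1,0.3],[0.874,-0.286,0,0,0,-1,0.3],[0.874,-0.286,0,0,0,-1,0.3],[0.874,-0.286,0,0,0,-1,0.3]])

```text
clock: 6.82
eef_pos: [0.5294, 0.2479, 0.272]
eef_rot: [0.516, 0.857, -0.001, -0.0]
force: [-0.2, -0.2, -1.7]
width: 0.483
finger_force: 42.4
```

```bash
python3 go.py .5298 .2478 .272 133; cat > look.py <<'E'
from fit import *
import sys
x,y,z=map(float,sys.argv[1:4]); out=[]
for n in ("top","side"):
    p=read_camera(n); p["avg"]=p["color"].astype(np.float32).mean(2); u,v=proj(p,[x,y,z]).astype(int)
    t=p["color"][max(v-45,0):v+45,max(u-45,0):u+45,::-1]; out.append(cv2.resize(t,(390,390),interpolation=cv2.INTER_CUBIC)); cv2.imwrite(f"pics/last_{n}.png",p["color"][:,:,::-1])
im=np.hstack(out).astype(float); im=(im*255/np.percentile(im,99)).clip(0,255); cv2.imwrite(sys.argv[4],im)
E
python3 look.py .53 .248 .2 pics/a1.png
```

```text
t 6.82 p [0.5294 0.2479 0.272 ] yaw 117.87 tilt [-0.0017 -0.0018 -1.    ] j6 -5 F [-0.2 -0.2 -1.7] T [-0.04 -0.   -0.04] w 0.483 ff 42.4
shift share [-0.001  0.001  0.   ] turn share [-0.005  0.001 -0.504][ WARN:0@3.413] global loadsave.cpp:1063 imwrite_ Unsupported depth image for selected encoder is fallbacked to CV_8U.
```

View pics/a1.png

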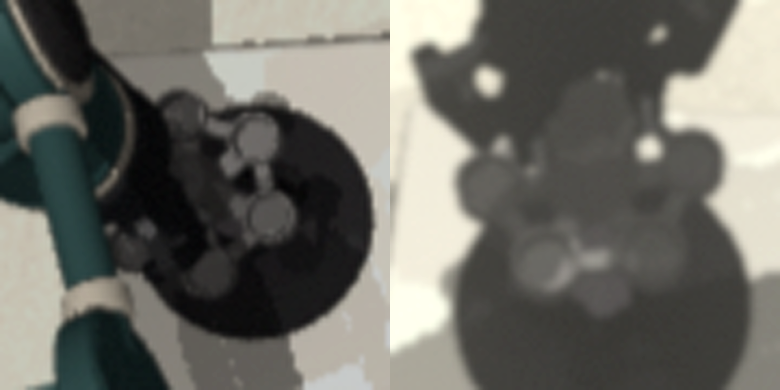

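Request:
jog_arm(plan=[[0,0,0,0,0,-0.2,0.3],[0,0,0.02,0,0,-0.4,0.3],[0,0,0.04,0,0,-0.5,0.3],[0,0,0.06,0,0,-0.5,0.3],[0,0,0.08,0,0,-0.5,0.3],[0,0,0.1,0,0,-0.5,0.3],[0,0,0.12,0,0,-0.5,0.3],[0,0,0.12,0,0,-0.5,0.3]])

```text
clock: 7.58
eef_pos: [0.5292, 0.2484, 0.2419]
eef_rot: [0.4, 0.916, -0.001, -0.001]
force: [-0.5, -0.5, -3.2]
width: 0.482
finger_force: 42.4
```

```bash
python3 go.py .5298 .2478 .2365 133
```

```text
t 7.58 p [0.5292 0.2484 0.2419] yaw 132.8 tilt [-1.9e-03 -3.0e-04 -1.0e+00] j6 -20 F [-0.5 -0.5 -3.2] T [0.11 0.12 0.  ] w 0.482 ff 42.4
shift share [-0.003  0.     0.022] turn share [-0.003 -0.002 -0.007]
```

Request:
jog_arm(plan=[[0,0,0.01,0,0,0,0.3],[0,0,0.02,0,0,0,0.3],[0,0,0.03,0,0,0,0.3],[0,0,0.036,0,0,0,0.3],[0,0,0.036,0,0,0,0.3],[0,0,0.036,0,0,0,0.3]])

```text
clock: 8.08
eef_pos: [0.5296, 0.2487, 0.2339]
eef_rot: [0.4, 0.917, -0.0, -0.0]
force: [-1.4, 1.0, -2.4]
width: 0.479
finger_force: 42.5
```

```bash
python3 go.py .5298 .2478 .2365 133
```

```text
t 8.08 p [0.5296 0.2487 0.2339] yaw 132.87 tilt [-6.e-04 -1.e-04 -1.e+00] j6 -20 F [-1.4  1.  -2.4] T [ 0.26  0.18 -0.02] w 0.479 ff 42.5
shift share [-0.003 -0.002 -0.01 ] turn share [-0.001 -0.001 -0.004]
```

Request:
jog_arm(plan=[[0,0,0.008,0,0,0,0.3],[0,0,0.016,0,0,0,0.3],[0,0,0.024,0,0,0,0.3],[0,0,0.032,0,0,0,0.3],[0,0,0.032,0,0,0,0.3],[0,0,0.032,0,0,0,0.3]])

```text
clock: 8.58
eef_pos: [0.5296, 0.2487, 0.2258]
eef_rot: [0.4, 0.917, -0.0, -0.0]
force: [-1.0, 2.9, -3.2]
width: 0.483
finger_force: 42.4
```

```bash
python3 go.py .5298 .2478 .2265 133
```

```text
t 8.58 p [0.5296 0.2487 0.2258] yaw 132.86 tilt [-5.e-04 -0.e+00 -1.e+00] j6 -20 F [-1.   2.9 -3.2] T [0.45 0.24 0.01] w 0.483 ff 42.4
shift share [-0.003 -0.002 -0.003] turn share [-0.001 -0.001 -0.005]
```

Request:
jog_arm(plan=[[0.003,0.001,0.0,0,0,0,0.3],[0.003,0.001,0.03,0,0,0,0.3],[0.003,0.001,0.06,0,0,0,0.3],[0.003,0.001,0.09,0,0,0,0.3],[0.003,0.001,0.12,0,0,0,0.3],[0.003,0.001,0.12,0,0,0,0.3]])

```text
clock: 9.08
eef_pos: [0.5283, 0.2486, 0.1935]
eef_rot: [0.4, 0.917, -0.002, -0.001]
force: [-0.3, -0.9, -2.4]
width: 0.479
finger_force: 42.4
```

```bash
python3 go.py .53 .249 .1455 133
```

```text
t 9.08 p [0.5283 0.2486 0.1935] yaw 132.86 tilt [-0.0034 -0.0019 -1.    ] j6 -20 F [-0.3 -0.9 -2.4] T [0.01 0.04 0.02] w 0.479 ff 42.4
shift share [-0.004  0.007  0.192] turn share [-0.007 -0.002 -0.005]
```

Request:
jog_arm(plan=[[0,0,0.03,0,0,0,0.3],[0,0,0.06,0,0,0,0.3],[0,0,0.09,0,0,0,0.3],[0,0,0.12,0,0,0,0.3],[0,0,0.15,0,0,0,0.3],[0,0,0.165,0,0,0,0.3],[0,0,0.165,0,0,0,0.3]])

```text
clock: 9.67
eef_pos: [0.5286, 0.249, 0.1533]
eef_rot: [0.4, 0.917, -0.001, -0.001]
force: [-0.2, -0.4, -2.7]
width: 0.481
finger_force: 42.4
```

Request:
jog_arm(plan=[[0,0,0.008,0,0,0,0.3],[0,0,0.016,0,0,0,0.3],[0,0,0.022,0,0,0,0.3],[0,0,0.028,0,0,0,0.3],[0,0,0.032,0,0,0,0.3],[0,0,0.032,0,0,0,0.3]])

```text
clock: 10.17
eef_pos: [0.5294, 0.2494, 0.1469]
eef_rot: [0.4, 0.917, -0.0, -0.0]
force: [-0.2, 0.7, -2.6]
width: 0.479
finger_force: 42.4
```

```bash
python3 go.py .53 .249 .1455 133
```

```text
t 10.17 p [0.5294 0.2494 0.1469] yaw 132.86 tilt [-1.e-04 -1.e-04 -1.e+00] j6 -20 F [-0.2  0.7 -2.6] T [ 0.04 -0.07 -0.02] w 0.479 ff 42.4
shift share [-0.003  0.001  0.006] turn share [-0.    -0.    -0.005]
```

Lower the last millimetres until contact shows.

Request:
jog_arm(plan=[[0,0,0.004,0,0,0,0.3],[0,0,0.006,0,0,0,0.3],[0,0,0.008,0,0,0,0.3],[0,0,0.008,0,0,0,0.3]])

```text
clock: 10.5
eef_pos: [0.5296, 0.2494, 0.1456]
eef_rot: [0.4, 0.917, 0.0, 0.0]
force: [-0.7, -1.1, 1.2]
width: 0.484
finger_force: 42.8
```

```bash
python3 go.py
```

```text
t 10.5 p [0.5296 0.2494 0.1456] yaw 132.86 tilt [ 4.e-04  1.e-04 -1.e+00] j6 -20 F [-0.7 -1.1  1.2] T [-0.07  0.16 -0.  ] w 0.484 ff 42.8
```

Request:
jog_arm(plan=[[0,0,0.005,0,0,0,0.3],[0,0,0.005,0,0,0,0.3],[0,0,0.005,0,0,0,0.3]])

```text
clock: 10.75
eef_pos: [0.5297, 0.2494, 0.1455]
eef_rot: [0.4, 0.917, 0.0, 0.0]
force: [-3.6, -3.1, 7.9]
width: 0.477
finger_force: 43.7
```

Request:
jog_arm(plan=[[0,0,0,0,0,0,0.55],[0,0,0,0,0,0,0.65],[0,0,0,0,0,0,0.75],[0,0,0,0,0,0,0.8],[0,0,-0.04,0,0,0,0.8],[0,0,-0.12,0,0,0,0.8],[0,0,-0.24,0,0,0,0.8],[0,0,-0.36,0,0,0,0.8],[0,0,-0.36,0,0,0,0.8]])

```text
clock: 11.5
eef_pos: [0.5333, 0.2511, 0.242]
eef_rot: [0.4, 0.917, 0.004, 0.004]
force: [1.0, 0.6, 0.2]
width: 0.797
finger_force: 0.0
```

```bash
python3 go.py .4698 -.0765 .23 100.6
```

```text
t 11.5 p [0.5333 0.2511 0.242 ] yaw 132.86 tilt [ 0.0114  0.0048 -0.9999] j6 -20 F [1.  0.6 0.2] T [ 0.   -0.07  0.03] w 0.797 ff 0.0
shift share [-0.788 -1.078  0.039] turn share [0.024 0.002 1.075]
```

Request:
jog_arm(plan=[[-0.05,-0.06,0,0,0,0.1,0.8],[-0.15,-0.19,0,0,0,0.3,0.8],[-0.27,-0.34,0,0,0,0.5,0.8],[-0.38,-0.49,0,0,0,0.7,0.8],[-0.5,-0.63,0,0,0,0.9,0.8],[-0.62,-0.78,0,0,0,1,0.8],[-0.73,-0.92,0,0,0,1,0.8],[-0.793,-1,0,0,0,1,0.8],[-0.793,-1,0,0,0,1,0.8],[-0.793,-1,0,0,0,1,0.8]])

```text
clock: 12.33
eef_pos: [0.4809, -0.0686, 0.2345]
eef_rot: [0.625, 0.78, 0.0, 0.001]
force: [0.6, -0.3, -0.1]
width: 0.8
finger_force: 0.0
```

```bash
python3 go.py .4698 -.0765 .025 100.6
```

```text
t 12.33 p [ 0.4809 -0.0686  0.2345] yaw 102.58 tilt [ 1.e-03 -6.e-04 -1.e+00] j6 -24 F [ 0.6 -0.3 -0.1] T [0.01 0.01 0.01] w 0.8 ff 0.0
shift share [-0.021 -0.051  0.838] turn share [0.002 0.002 0.066]
```

Request:
jog_arm(plan=[[-0.021,-0.051,0.15,0,0,0.066,0.8],[-0.021,-0.051,0.3,0,0,0.066,0.8],[-0.021,-0.051,0.45,0,0,0.066,0.8],[-0.021,-0.051,0.58,0,0,0.066,0.8],[-0.021,-0.051,0.67,0,0,0.066,0.8],[-0.021,-0.051,0.73,0,0,0.066,0.8],[-0.021,-0.051,0.78,0,0,0.066,0.8],[-0.021,-0.051,0.82,0,0,0.066,0.8],[-0.021,-0.051,0.838,0,0,0.066,0.8],[-0.021,-0.051,0.838,0,0,0.066,0.8]])

```text
clock: 13.17
eef_pos: [0.4694, -0.073, 0.0235]
eef_rot: [0.637, 0.771, -0.0, -0.001]
force: [-0.1, -0.2, 1.1]
width: 0.8
finger_force: 0.0
```

Request:
jog_arm(plan=[[0,0,0,0,0,0,0.4],[0,0,0,0,0,0,0.3],[0,0,0,0,0,0,0.3],[0,0,0,0,0,0,0.3],[0,0,0,0,0,0,0.3],[0,0,0,0,0,0,0.3]], force=40)

```text
clock: 13.67
eef_pos: [0.471, -0.0741, 0.0255]
eef_rot: [0.637, 0.771, 0.001, 0.001]
force: [-0.3, 1.5, 6.8]
width: 0.48
finger_force: 42.8
```

```bash
python3 go.py .4698 -.0765 .025 100.6
```

```text
t 13.67 p [ 0.471  -0.0741  0.0255] yaw 100.87 tilt [ 2.4e-03 -2.0e-04 -1.0e+00] j6 -23 F [-0.3  1.5  6.8] T [0.2  0.11 0.05] w 0.48 ff 42.8
shift share [-0.009 -0.007  0.002] turn share [0.004 0.001 0.009]
```

Request:
jog_arm(plan=[[0,0,-0.04,0,0,0,0.3],[0,0,-0.12,0,0,0,0.3],[0,0,-0.25,0,0,0.1,0.3],[0,0,-0.4,0,0,0.2,0.3],[0,0,-0.55,0,0,0.3,0.3],[0,0,-0.7,0,0,0.4,0.3],[0,0,-0.82,0,0,0.433,0.3],[0,0,-0.88,0,0,0.433,0.3],[0,0,-0.88,0,0,0.433,0.3]])

```text
clock: 14.42
eef_pos: [0.4721, -0.0746, 0.2495]
eef_rot: [0.72, 0.694, 0.002, 0.004]
force: [0.3, -0.3, -2.9]
width: 0.484
finger_force: 42.0
```

Request:
jog_arm(plan=[[0.06,0.01,0,0,0,0,0.3],[0.17,0.02,0,0,0,0,0.3],[0.31,0.04,0,0,0,0,0.3],[0.45,0.06,0,0,0,0,0.3],[0.59,0.08,0,0,0,0,0.3],[0.73,0.1,0,0,0,0,0.3],[0.86,0.12,0,0,0,0,0.3],[0.96,0.14,0,0,0,0,0.3],[1,0.143,0,0,0,0,0.3],[1,0.143,0,0,0,0,0.3]])

```text
clock: 15.25
eef_pos: [0.5136, 0.1762, 0.2421]
eef_rot: [0.719, 0.695, -0.001, -0.001]
force: [-0.2, -1.0, -2.1]
width: 0.484
finger_force: 41.9
```

Request:
jog_arm(plan=[[0.06,0.01,0,0,0,0,0.3],[0.15,0.02,0,0,0,0,0.3],[0.24,0.035,0,0,0,0,0.3],[0.3,0.044,0,0,0,0,0.3],[0.31,0.044,0,0,0,0,0.3],[0.31,0.044,0,0,0,0,0.3],[0.31,0.044,0,0,0,0,0.3]])

```text
clock: 15.83
eef_pos: [0.5283, 0.2507, 0.2438]
eef_rot: [0.72, 0.694, -0.001, 0.0]
force: [0.9, -0.0, -2.1]
width: 0.481
finger_force: 41.9
```

```bash
python3 go.py .5297 .2517 .2075 87.9;python3 look.py .53 .248 .2 pics/a2.png 2>/dev/null
```

```text
t 15.83 p [0.5283 0.2507 0.2438] yaw 87.89 tilt [-0.001  -0.0012 -1.    ] j6 25 F [ 0.9 -0.  -2.1] T [ 0.01 -0.01 -0.01] w 0.481 ff 41.9
shift share [0.004 0.006 0.145] turn share [-0.002  0.002 -0.   ]
```

View pics/a2.png

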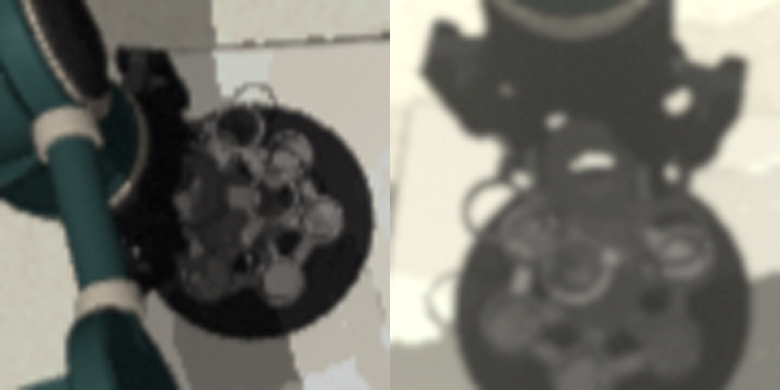

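Request:
jog_arm(plan=[[0.004,0.005,0.02,0,0,0,0.3],[0.004,0.005,0.05,0,0,0,0.3],[0.004,0.005,0.08,0,0,0,0.3],[0.004,0.005,0.1,0,0,0,0.3],[0.004,0.005,0.12,0,0,0,0.3],[0.004,0.005,0.135,0,0,0,0.3],[0.004,0.005,0.145,0,0,0,0.3],[0.004,0.005,0.145,0,0,0,0.3]])

```text
clock: 16.6
eef_pos: [0.5295, 0.2524, 0.2071]
eef_rot: [0.72, 0.694, -0.001, -0.0]
force: [0.5, -0.2, -1.0]
width: 0.48
finger_force: 41.9
```

```bash
python3 go.py .5297 .2517 .2015 87.9
```

```text
t 16.6 p [0.5295 0.2524 0.2071] yaw 87.9 tilt [-1.3e-03 -6.0e-04 -1.0e+00] j6 25 F [ 0.5 -0.2 -1. ] T [0.01 0.03 0.07] w 0.48 ff 41.9
shift share [-0.003  0.001  0.022] turn share [-0.002  0.001 -0.   ]
```

Request:
jog_arm(plan=[[0,0,0.008,0,0,0,0.3],[0,0,0.016,0,0,0,0.3],[0,0,0.024,0,0,0,0.3],[0,0,0.032,0,0,0,0.3],[0,0,0.032,0,0,0,0.3],[0,0,0.032,0,0,0,0.3]])

```text
clock: 17.1
eef_pos: [0.5298, 0.2526, 0.1999]
eef_rot: [0.72, 0.694, -0.0, -0.0]
force: [-0.3, 0.2, -2.5]
width: 0.481
finger_force: 41.9
```

```bash
python3 go.py .5297 .2517 .1995 87.9
```

```text
t 17.1 p [0.5298 0.2526 0.1999] yaw 87.89 tilt [-3.e-04 -1.e-04 -1.e+00] j6 25 F [-0.3  0.2 -2.5] T [-0.01  0.03  0.02] w 0.481 ff 41.9
shift share [-0.003 -0.     0.001] turn share [-0.001  0.    -0.   ]
```

Request:
jog_arm(plan=[[0,0,0.008,0,0,0,0.3],[0,0,0.016,0,0,0,0.3],[0,0,0.024,0,0,0,0.3],[0,0,0.032,0,0,0,0.3],[0,0,0.032,0,0,0,0.3]])

```text
clock: 17.52
eef_pos: [0.5295, 0.2524, 0.1913]
eef_rot: [0.72, 0.694, -0.001, -0.0]
force: [-0.5, -0.9, -2.4]
width: 0.484
finger_force: 41.9
```

```bash
python3 go.py .5297 .2517 .1745 87.9
```

```text
t 17.52 p [0.5295 0.2524 0.1913] yaw 87.89 tilt [-1.e-03 -4.e-04 -1.e+00] j6 25 F [-0.5 -0.9 -2.4] T [ 0.04 -0.01  0.  ] w 0.484 ff 41.9
shift share [-0.003  0.001  0.067] turn share [-0.002  0.001 -0.   ]
```

In the keyway, no resistance. Lower the rest.

Request:
jog_arm(plan=[[0,0,0.012,0,0,0,0.3],[0,0,0.024,0,0,0,0.3],[0,0,0.036,0,0,0,0.3],[0,0,0.046,0,0,0,0.3],[0,0,0.054,0,0,0,0.3],[0,0,0.06,0,0,0,0.3],[0,0,0.06,0,0,0,0.3]])

```text
clock: 18.1
eef_pos: [0.5296, 0.2525, 0.1765]
eef_rot: [0.72, 0.694, -0.0, -0.0]
force: [0.9, -0.2, -1.6]
width: 0.481
finger_force: 41.9
```

Request:
jog_arm(plan=[[0,0,0.004,0,0,0,0.3],[0,0,0.007,0,0,0,0.3],[0,0,0.01,0,0,0,0.3],[0,0,0.01,0,0,0,0.3]])

```text
clock: 18.43
eef_pos: [0.53, 0.2526, 0.1746]
eef_rot: [0.72, 0.694, 0.0, 0.0]
force: [0.7, 0.3, -1.2]
width: 0.482
finger_force: 41.9
```

```bash
python3 go.py .5297 .2517 .1745 87.9
```

```text
t 18.43 p [0.53   0.2526 0.1746] yaw 87.89 tilt [ 3.e-04  1.e-04 -1.e+00] j6 25 F [ 0.7  0.3 -1.2] T [ 0.1  -0.04 -0.02] w 0.482 ff 41.9
shift share [-0.004 -0.001  0.001] turn share [ 0.001 -0.    -0.   ]
```

Request:
jog_arm(plan=[[0,0,0.004,0,0,0,0.3],[0,0,0.008,0,0,0,0.3],[0,0,0.008,0,0,0,0.3]])

```text
clock: 18.68
eef_pos: [0.53, 0.2527, 0.1745]
eef_rot: [0.72, 0.694, 0.0, 0.0]
force: [-3.1, -2.0, 7.7]
width: 0.482
finger_force: 42.9
```

```bash
python3 go.py .5297 .2517 .1745 87.9
```

```text
t 18.68 p [0.53   0.2527 0.1745] yaw 87.9 tilt [ 6.e-04  2.e-04 -1.e+00] j6 25 F [-3.1 -2.   7.7] T [-0.28  0.65 -0.01] w 0.482 ff 42.9
shift share [-0.004 -0.001  0.   ] turn share [ 0.001 -0.    -0.   ]
```

Request:
jog_arm(plan=[[0,0,0,0,0,0,0.55],[0,0,0,0,0,0,0.65],[0,0,0,0,0,0,0.75],[0,0,0,0,0,0,0.85],[0,0,-0.04,0,0,0,0.88],[0,0,-0.12,0,0,0,0.88],[0,0,-0.24,0,0,0,0.88],[0,0,-0.26,0,0,0,0.88],[0,0,-0.26,0,0,0,0.88]])

```text
clock: 19.43
eef_pos: [0.532, 0.2535, 0.2416]
eef_rot: [0.72, 0.694, 0.003, 0.001]
force: [0.9, 0.9, -0.3]
width: 0.882
finger_force: 0.0
```

Request:
jog_arm(plan=[[-0.06,-0.01,0,0,0,0,0.88],[-0.17,-0.02,0,0,0,0,0.88],[-0.31,-0.04,0,0,0,0,0.88],[-0.46,-0.06,0,0,0,0,0.88],[-0.62,-0.08,0,0,0,0,0.88],[-0.78,-0.1,0,0,0,0,0.88],[-0.94,-0.12,0,0,0,0,0.88],[-1,-0.13,0,0,0,0,0.88],[-1,-0.13,0,0,0,0,0.88]])

```text
clock: 20.18
eef_pos: [0.4859, 0.0003, 0.2357]
eef_rot: [0.722, 0.692, -0.002, -0.001]
force: [-0.2, -0.7, 0.5]
width: 0.877
finger_force: 0.0
```

Request:
jog_arm(plan=[[-0.12,-0.01,0,0,0,0,0.88],[-0.27,-0.02,0,0,0,0,0.88],[-0.43,-0.04,0,0,0,0,0.88],[-0.59,-0.06,0,0,0,0,0.88],[-0.75,-0.08,0,0,0,0,0.88],[-0.88,-0.1,0,0,0,0,0.88],[-0.97,-0.12,0,0,0,0,0.88],[-1,-0.13,0,0,0,0,0.88],[-1,-0.13,0,0,0,0,0.88],[-1,-0.13,0,0,0,0,0.88]])

```text
clock: 21.02
eef_pos: [0.4462, -0.2437, 0.2366]
eef_rot: [0.72, 0.694, 0.0, -0.001]
force: [1.0, 0.5, -0.4]
width: 0.877
finger_force: 0.0
```

```bash
python3 go.py .4357 -.2973 .025 88; python3 look.py .53 .249 .16 pics/a3.png 2>/dev/null
```

```text
t 21.02 p [ 0.4462 -0.2437  0.2366] yaw 87.86 tilt [-0.0012  0.0018 -1.    ] j6 -29 F [ 1.   0.5 -0.4] T [-0.01  0.02  0.01] w 0.877 ff 0.0
shift share [-0.217 -0.033  0.846] turn share [-0.002 -0.003 -0.005]
```

View pics/a3.png

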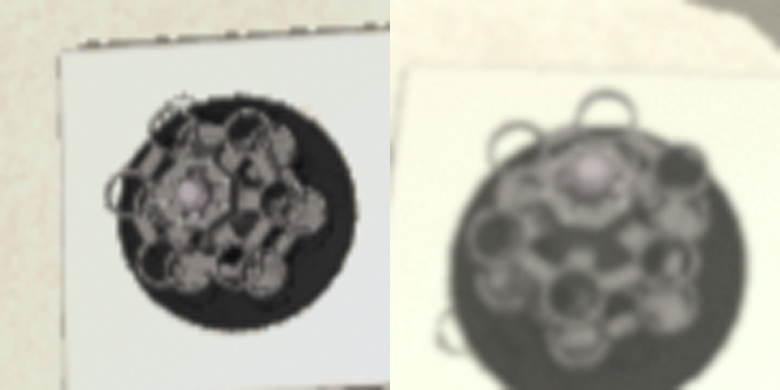

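Request:
jog_arm(plan=[[-0.08,-0.01,0,0,0,0,0.88],[-0.18,-0.03,0.1,0,0,0,0.88],[-0.215,-0.032,0.25,0,0,0,0.88],[-0.215,-0.032,0.4,0,0,0,0.88],[-0.215,-0.032,0.54,0,0,0,0.88],[-0.215,-0.032,0.64,0,0,0,0.88],[-0.215,-0.032,0.71,0,0,0,0.88],[-0.215,-0.032,0.77,0,0,0,0.88],[-0.215,-0.032,0.81,0,0,0,0.88],[-0.215,-0.032,0.845,0,0,0,0.88],[-0.215,-0.032,0.845,0,0,0,0.88],[-0.215,-0.032,0.845,0,0,0,0.88]])

```text
clock: 22.12
eef_pos: [0.437, -0.2977, 0.0265]
eef_rot: [0.72, 0.694, 0.0, -0.0]
force: [-0.4, -0.8, -0.1]
width: 0.88
finger_force: 0.0
```

Request:
jog_arm(plan=[[0,0,0,0,0,0,0.7],[0,0,0,0,0,0,0.55],[0,0,0,0,0,0,0.5],[0,0,0,0,0,0,0.5],[0,0,0,0,0,0,0.5],[0,0,0,0,0,0,0.5]], force=45)

```text
clock: 22.62
eef_pos: [0.4377, -0.2988, 0.028]
eef_rot: [0.72, 0.694, 0.0, 0.001]
force: [-0.7, 0.9, 5.8]
width: 0.684
finger_force: 49.2
```

```bash
python3 go.py .4357 -.2973 .025 88
```

```text
t 22.62 p [ 0.4377 -0.2988  0.028 ] yaw 87.88 tilt [ 0.0023 -0.0014 -1.    ] j6 -35 F [-0.7  0.9  5.8] T [0.28 0.26 0.06] w 0.684 ff 49.2
shift share [ 0.006 -0.008  0.012] turn share [ 0.005  0.002 -0.004]
```

Request:
jog_arm(plan=[[0,0,-0.04,0,0,0,0.5],[0,0,-0.12,0,0,0,0.5],[0,0,-0.25,0,0,0,0.5],[0,0,-0.4,0,0,0,0.5],[0,0,-0.55,0,0,0,0.5],[0,0,-0.7,0,0,0,0.5],[0,0,-0.84,0,0,0,0.5],[0,0,-0.89,0,0,0,0.5],[0,0,-0.89,0,0,0,0.5]])

```text
clock: 23.37
eef_pos: [0.4386, -0.2997, 0.2539]
eef_rot: [0.72, 0.694, 0.001, 0.005]
force: [0.5, -0.7, -1.8]
width: 0.689
finger_force: 49.5
```

Request:
jog_arm(plan=[[0.06,0.01,0,0,0,0,0.5],[0.17,0.02,0,0,0,0,0.5],[0.31,0.04,0,0,0,0,0.5],[0.45,0.06,0,0,0,0,0.5],[0.6,0.08,0,0,0,0,0.5],[0.75,0.1,0,0,0,0,0.5],[0.9,0.12,0,0,0,0,0.5],[1,0.13,0,0,0,0,0.5]])

```text
clock: 24.03
eef_pos: [0.4765, -0.0463, 0.2454]
eef_rot: [0.72, 0.694, -0.001, -0.002]
force: [-0.7, -0.5, -2.5]
width: 0.689
finger_force: 49.4
```

Request:
jog_arm(plan=[[0.12,0.01,0,0,0,0,0.5],[0.27,0.03,0,0,0,0,0.5],[0.43,0.05,0,0,0,0,0.5],[0.58,0.07,0,0,0,0,0.5],[0.73,0.09,0,0,0,0,0.5],[0.86,0.11,0,0,0,0,0.5],[0.95,0.125,0,0,0,0,0.5],[1,0.13,0,0,0,0,0.5],[1,0.13,0,0,0,0,0.5],[1,0.13,0,0,0,0,0.5]])

```text
clock: 24.87
eef_pos: [0.5186, 0.1987, 0.2464]
eef_rot: [0.72, 0.694, -0.002, -0.001]
force: [-0.1, -0.1, -2.7]
width: 0.69
finger_force: 49.4
```

```bash
python3 go.py .53 .2484 .245 88
```

```text
t 24.87 p [0.5186 0.1987 0.2464] yaw 87.97 tilt [-0.004  -0.0022 -1.    ] j6 20 F [-0.1 -0.1 -2.7] T [-0.05  0.01  0.01] w 0.69 ff 49.4
shift share [0.2   0.038 0.005] turn share [-0.007  0.004 -0.001]
```

Request:
jog_arm(plan=[[0.06,0.01,0,0,0,0,0.5],[0.13,0.025,0,0,0,0,0.5],[0.18,0.036,0,0,0,0,0.5],[0.2,0.038,0,0,0,0,0.5],[0.2,0.038,0,0,0,0,0.5],[0.2,0.038,0,0,0,0,0.5],[0.2,0.038,0,0,0,0,0.5]])

```text
clock: 25.45
eef_pos: [0.531, 0.248, 0.2486]
eef_rot: [0.72, 0.694, -0.0, 0.0]
force: [0.4, -0.4, -2.1]
width: 0.695
finger_force: 49.4
```

```bash
python3 go.py .53 .2484 .216 88; python3 look.py .53 .249 .22 pics/a4.png 2>/dev/null
```

```text
t 25.45 p [0.531  0.248  0.2486] yaw 87.87 tilt [-4.e-04 -7.e-04 -1.e+00] j6 25 F [ 0.4 -0.4 -2.1] T [-0.02  0.03  0.06] w 0.695 ff 49.4
shift share [ 0.001 -0.004  0.131] turn share [-0.001  0.001 -0.004]
```

View pics/a4.png

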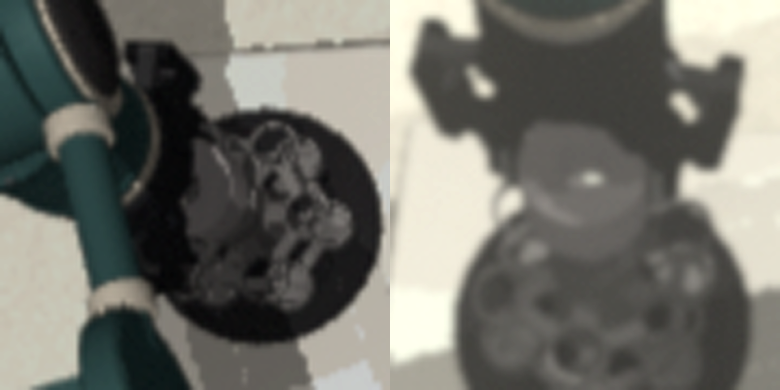

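Request:
jog_arm(plan=[[0,-0.003,0.03,0,0,0,0.5],[0,-0.003,0.06,0,0,0,0.5],[0,-0.003,0.08,0,0,0,0.5],[0,-0.003,0.1,0,0,0,0.5],[0,-0.003,0.112,0,0,0,0.5],[0,-0.003,0.122,0,0,0,0.5],[0,-0.003,0.132,0,0,0,0.5],[0,-0.003,0.14,0,0,0,0.5],[0,-0.003,0.14,0,0,0,0.5]])

```text
clock: 26.3
eef_pos: [0.5303, 0.2487, 0.2145]
eef_rot: [0.72, 0.694, -0.0, 0.0]
force: [-2.7, -0.8, 1.3]
width: 0.693
finger_force: 49.7
```

```bash
python3 go.py .53 .2484 .204 88
```

```text
t 26.3 p [0.5303 0.2487 0.2145] yaw 87.9 tilt [-3.e-04 -4.e-04 -1.e+00] j6 25 F [-2.7 -0.8  1.3] T [-0.29  0.45  0.01] w 0.693 ff 49.7
shift share [-0.001 -0.001  0.042] turn share [-0.     0.001 -0.003]
```

Request:
jog_arm(plan=[[-0.002,-0.005,0,0,0,0,0.5],[-0.002,-0.005,0.006,0,0,0,0.5],[-0.002,-0.005,0.012,0,0,0,0.5],[-0.002,-0.005,0.018,0,0,0,0.5],[-0.002,-0.005,0.018,0,0,0,0.5]])

```text
clock: 26.72
eef_pos: [0.5289, 0.2483, 0.2084]
eef_rot: [0.72, 0.694, -0.0, -0.0]
force: [-0.0, 0.2, -2.8]
width: 0.69
finger_force: 49.4
```

```bash
python3 go.py .53 .2484 .204 88
```

```text
t 26.72 p [0.5289 0.2483 0.2084] yaw 87.89 tilt [-1.e-03 -1.e-04 -1.e+00] j6 25 F [-0.   0.2 -2.8] T [ 0.03 -0.03  0.02] w 0.69 ff 49.4
shift share [0.    0.005 0.017] turn share [-0.002  0.    -0.004]
```

Free again. Final 4 mm.

Request:
jog_arm(plan=[[0,0,0.006,0,0,0,0.5],[0,0,0.01,0,0,0,0.5],[0,0,0.014,0,0,0,0.5],[0,0,0.018,0,0,0,0.5],[0,0,0.018,0,0,0,0.5]])

```text
clock: 27.13
eef_pos: [0.5291, 0.2484, 0.2044]
eef_rot: [0.72, 0.694, -0.0, -0.0]
force: [0.2, -0.5, -2.8]
width: 0.692
finger_force: 49.4
```

```bash
python3 go.py .53 .2484 .204 88
```

```text
t 27.13 p [0.5291 0.2484 0.2044] yaw 87.89 tilt [-4.e-04 -1.e-04 -1.e+00] j6 25 F [ 0.2 -0.5 -2.8] T [-0.08  0.02 -0.01] w 0.692 ff 49.4
shift share [0.    0.004 0.002] turn share [-0.001  0.    -0.004]
```

Request:
jog_arm(plan=[[0,0,0.003,0,0,0,0.5],[0,0,0.006,0,0,0,0.5],[0,0,0.008,0,0,0,0.5],[0,0,0.008,0,0,0,0.5]])

```text
clock: 27.47
eef_pos: [0.5293, 0.2484, 0.204]
eef_rot: [0.72, 0.694, 0.0, 0.0]
force: [-3.9, -1.3, 4.5]
width: 0.69
finger_force: 50.0
```

```bash
python3 go.py .53 .2484 .204 88
```

```text
t 27.47 p [0.5293 0.2484 0.204 ] yaw 87.89 tilt [ 4.e-04  2.e-04 -1.e+00] j6 25 F [-3.9 -1.3  4.5] T [-0.28  0.47 -0.02] w 0.69 ff 50.0
shift share [ 0.     0.003 -0.   ] turn share [ 0.001 -0.    -0.004]
```

Request:
jog_arm(plan=[[0,0,0,0,0,0,0.75],[0,0,0,0,0,0,0.85],[0,0,0,0,0,0,0.95],[0,0,0,0,0,0,0.95],[0,0,-0.04,0,0,0,0.95],[0,0,-0.12,0,0,0,0.95],[0,0,-0.24,0,0,0,0.95],[0,0,-0.36,0,0,0,0.95],[0,0,-0.4,0,0,0,0.95]])

```text
clock: 28.22
eef_pos: [0.5313, 0.2493, 0.309]
eef_rot: [0.72, 0.694, 0.004, 0.002]
force: [0.3, -0.2, 0.6]
width: 0.947
finger_force: 0.0
```

Request:
jog_arm(plan=[[-0.1,0,0,0,0,0,0.95],[-0.25,0,0,0,0,0,0.95],[-0.4,0,0,0,0,0,0.95],[-0.55,0,0,0,0,0,0.95],[-0.7,0,0,0,0,0,0.95],[-0.85,0,0,0,0,0,0.95],[-0.95,0,0,0,0,0,0.95],[-1,0,0,0,0,0,0.95],[-1,0,0,0,0,0,0.95]])

```text
clock: 28.97
eef_pos: [0.5199, -0.0038, 0.3029]
eef_rot: [0.721, 0.693, -0.0, 0.0]
force: [-1.4, 0.6, 0.3]
width: 0.951
finger_force: 0.0
```

```bash
python3 go.py; python3 look.py .53 .249 .19 pics/a5.png 2>/dev/null
```

```text
t 28.97 p [ 0.5199 -0.0038  0.3029] yaw 87.7 tilt [ 3.e-04 -6.e-04 -1.e+00] j6 -1 F [-1.4  0.6  0.3] T [ 0.04  0.05 -0.01] w 0.951 ff 0.0
```

View pics/a5.png

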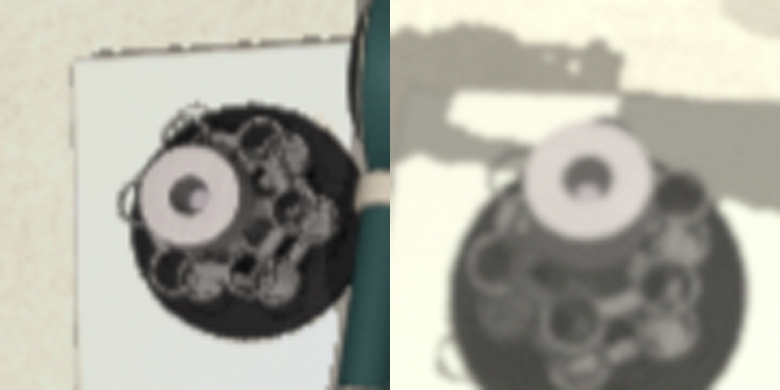

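The collar sits level round the spindle, at (190,195) in the top view and (587,180) in the side view. Both plates are under it and the gripper is clear.

```bash
python3 -c "
from bench import *
print(sign_off())"
```

```text
the job is handed in; nothing more can be done
None
```

The cup plate, guide plate and collar are back on the spindle in that order, each lowered until it met its seat at the expected height with under 11 N of contact force; the other things on the bench were not touched, and I handed the job in at about 29 s.

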